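# Scale bar and camera monopod for the resin slab photo

### The arm

A 6-joint arm with a two-finger parallel gripper is mounted at the origin on the work surface. World frame = base frame: x ahead of the robot, y to its left, z up, the work surface at z = 0. Lengths are in m, angles in rad, forces in N, time in s.
With the tool pointing down it reaches from about 0.35 to 0.975 m from the base axis. Payload 4.9 kg.
Tool frame: the origin (TCP) lies at the very end of the fingers, on their centre line; the grasp point (between the pads) lies 19 mm behind it; z points along the fingers, y is the line along which they close (so a half turn about z gives the same grasp; the last joint's range is limited). The gripper opens to 85 mm and grips with 20 to 120 N. Pads are 22 mm wide; open, the fingers measure 114 mm over their backs; the gripper's body (76 mm by 85 mm) begins 54 mm behind the grasp point. The pads swing forward as they close: fully open they stand 13 mm farther back than shut.
Start: joints at [-0.119, 0.053, 1.613, -0, 1.476, -0.119], TCP at [0.625, 0, 0.231] pointing down, gripper open.
Joint ranges: [-3.01, 3.01], [-1.01, 2.22], [0.06, 2.58], [-1.02, 4.17], [0.09, 2.62], [-3.14, 3.14]. Speed limits (rad/s): [2.57, 2.57, 3.14, 3.14, 3.14, 3.14].

### API

Orientations are given as a unit quaternion [w, x, y, z].
In Python, from plant import * gives the robot as it stands.
- The arm moves only by the tool jog_arm, never from a script. Its argument "moves" is a list that holds one entry, the list of rows, each a list of 7 numbers: the finger opening in cm, from 0 to 8.54, then the shift along the tool's x, y, z in cm, then the turn, a rotation vector about the tool's x, y, z in rad. A call has 1 to 20 rows; each row shifts and turns the commanded pose from where the row before left it, along the tool's axes as they then stand; what a row does not reach is not made up. A row lasts 1/12 s, in which the tool goes at most 41.7 mm and 7.16 degrees, less where a joint would pass 70% of its speed; a pose out of reach is approached as far as the arm can. A call is refused whole if a number of a shift passes 4.17 or a number of a turn 0.125, either way. A call with a gripper value outside its range is refused whole. The fingers move at their own pace and stop on an object; the grip force is fixed at half the most. Time passes only in rows, so rows that do not move let the fingers close. It gives the time, the measured TCP pose, the force, the opening and the grip force at its end, in the units of the state.
- state(): the state, without advancing time (a new reading comes with each control period).
- grab_frame(name): name is "scene" or "side" or "wrist"; returns a dict with "color" (420x560x3 uint8, blue, green, red), "depth" (420x560 float32, m along the optical axis (not along the pixel's ray), 0 where there is no reading), "fx", "fy", "cx", "cy" (pixels), "k1" (the pictures are not rectified: a ray, as slopes to the right and down, at radius r is drawn at 1 + k1 r^2 times it, then the intrinsics apply), "R" (3x3) and "t" (3): a world point X has camera coordinates R X + t. Camera axes: x right, y down, z forward; pixel columns grow to the right and rows downward; lengths in m; the calibration is good to about 2 mm. A picture is of the moment at which its call begins.
- job_done(): hands the job in; it is judged then, once.
Trained networks look in a picture, given as the dict that the camera call returned (one of the last four; its "shot" number tells which), for a name from the list of things; names that differ only in an ending like _2 or _b are one class to them, and where a whole thing is asked for, a point or a joint stands for the part that bears it (a point fixed in the world has none). Each returns a list of dicts, best first, with "p" (0 to 1); they miss things now and then, are a little off and sometimes report something else, mostly with a low value. They report only what shows in the picture. A call takes as long as a camera call. They do not tell look-alikes from the thing itself.
- recognise(name, picture): "rect" ([centre column, centre row, width, height] in pixels, round what is visible of it).
- regions_of(name, picture): "pixels" (420x560 bool, what is visible of it) and "rect" ([centre column, centre row, width, height] in pixels, round what is visible of it).
The state is a dict: "time": time; "joint_pos": joint angles; "joint_vel": joint speeds; "joint_efforts": joint torques, N m; "tool_pos": TCP position; "tool_rot": TCP orientation; "contact_force": force on the tool from outside, world axes, zero at the start; "ft_torque": the same for the moment, N m; "gripper_width": opening from 0.0 (shut) to 1.0 (fully open); "grasp_force": force on a finger pad.
Only numpy, scipy, OpenCV 4.12 (cv2) and the standard library are available. Lean on these libraries where they do the work, as an engineer would, in place of code of your own. Each camera call takes 0.05 s, during which the arm holds its last target. There are 200 camera calls.

### The job

Get the cast resin slab ready for its photograph: lay the aluminium straightedge flat on the table with its thin working edge flush against the slab's long side that faces the robot, spanning that whole side, and let go of it without shoving the slab along. Then squeeze in the button on the camera monopod's grip block, pull the mast straight up past its first stop to its second stop (the top of its travel), and finish while still holding it up there in the gripper, because nothing catches it at the top. Leave the small bottle, the cup and the jar where they stand.

Things in the scene. Friction and masses are not known exactly. Their poses are not given: they have to be found in the camera images.
- slab: Cast resin slab, pale with dark blue inlays, 110 (own x) x 200 (own y) x 32 mm high, 0.95 kg, loose on the table (pushed along by roughly 5 N or more). Origin: centre of the underside. The long side facing the robot is its own -x side, 55 mm from the origin.
- straightedge: Aluminium safety straightedge, loose, 0.2-0.33 kg: plate 56 wide (own x) x 260 long (own y) x 5 mm thick with a full-length ridge 14 mm wide, its top 25 mm above the table; take it by the ridge from above. Origin: on the underside, under the ridge's middle. The plate reaches from 11 mm behind the origin (own -x) to the thin working edge 45 mm ahead of it (own +x).
- edge_left (a point): Point on the bottom of the straightedge's working edge, 95 mm from its middle towards own +y.
- edge_right (a point): The same, 95 mm towards own -y.
- camera_head: Head on top of the monopod's mast: black grip block 28 (own x) x 30 (own y) x 50 mm high; origin: the block's centre, 162 mm above the table with the mast down; own z up. A grey camera 64 x 34 x 44 mm hangs on its own -y side, 49 to 83 mm from the origin, its top 16 mm above the origin; lens out to 108 mm. All that rises weighs 0.4 to 0.65 kg.
- monopod: Foot of the monopod: steel disc 116 mm across, 10 mm thick, fixed to the table, with a black upright tube 36 mm across and a 42 mm collar ending 125 mm above the table. Origin: centre of the underside, straight under the grip block; same axes.
- button_face (a point): Centre of the outer face of the squeeze button: grey pad 20 wide x 26 mm high on the grip block's own +x face, level with its centre, 8 mm proud. Pinch the block from above along own x, one finger on this pad, the other on the plain face behind: 36 mm across, 30 mm with the button fully in.
- squeeze_button (a joint): Press of the button: 0 out, 0.006 m fully in; spring, 3 N at first, 8 N fully in. The mast is free to rise from about 0.004 m on. Left out, the catch locks the mast at the bottom and at the first stop.
- mast (a joint): Rise of the mast: 0 fully down, 0.045 m first stop (the catch snaps in there if the button is let out), 0.090 m second stop, the rigid end of travel. There is no catch at the second stop: let go, the mast sinks back. Needs about 5 to 9 N to raise.
- pigment_bottle: Bystander: small black dropper bottle, 38 mm across, 85 mm tall; origin at the centre of its underside.
- mixing_cup: Bystander: white mixing cup, 68 mm across, 75 mm tall; origin at the centre of its underside.
- hardener_jar: Bystander: white lidded jar, 60 mm across, 75 mm tall; origin at the centre of its underside.
There are look-alikes about, which are no part of the job. Of the things that look like the monopod, the smaller one is meant.

How it is judged:
On the way, in this order (a step that is already met when the one before it is completed fails the run):
1. the straightedge lies flat, its working edge flush along the slab's near long side, and is let go (x of edge_left in the frame of slab between -0.0585 and -0.05 m and x of edge_right in the frame of slab between -0.0585 and -0.05 m and y of straightedge in the frame of slab between -0.03 and 0.03 m and height (world z) of straightedge below 0.004 m and angle between straightedge's own z axis and vertical below 0.04 rad and contact force between the fingers and straightedge below 0.3 N), for 0.2 s.
2. the monopod's button is squeezed in while the mast is still low (value of joint squeeze_button above 0.0035 m and value of joint mast below 0.03 m), for 0.05 s.
3. the mast is pulled up to its second stop in the fingers (value of joint mast above 0.085 m and contact force between the fingers and camera_head above 3 N), for 0.2 s.
At the end, for the whole second after the job is handed in: The mast is at its second stop (raised 85 mm or more of 90), still, and gripped by the fingers with more than 3 N; the straightedge lies flat, both ends of its working edge within 3.5 mm of the slab's near long side, its middle within 30 mm of the slab's middle (all of step 3 and x of edge_left in the frame of slab between -0.0585 and -0.05 m and x of edge_right in the frame of slab between -0.0585 and -0.05 m and y of straightedge in the frame of slab between -0.03 and 0.03 m and height (world z) of straightedge below 0.004 m and angle between straightedge's own z axis and vertical below 0.04 rad and velocity of joint mast between -0.01 and 0.01 m/s and linear speed of straightedge below 0.02 m/s); the arm keeps its last pose, push and grip.
It fails at once if the slab is shoved more than 20 mm (distance of slab from where it was at the start of the episode above 0.02 m).
It fails at once if the pigment bottle is moved more than 25 mm or tipped (distance of pigment_bottle from where it was at the start of the episode above 0.025 m or angle between pigment_bottle's own z axis and vertical above 0.4 rad).
It fails at once if the mixing cup is moved more than 25 mm or tipped (distance of mixing_cup from where it was at the start of the episode above 0.025 m or angle between mixing_cup's own z axis and vertical above 0.4 rad).
It fails at once if the hardener jar is moved more than 25 mm or tipped (distance of hardener_jar from where it was at the start of the episode above 0.025 m or angle between hardener_jar's own z axis and vertical above 0.4 rad).
It also fails if it takes over 54 s, if anything falls off the work surface, if the arm or the gripper's body presses on something with over 40 N, if the wrist force passes 120 N, or if a joint passes its speed limit or range.

## Working session

There is one attempt and no reset: what is moved stays moved. The work goes in short steps, Python scripts to look and compute and a tool call to move; the robot and the scene stay as the last step left them, time stands still between calls to the robot, and variables do not carry over. Pictures are saved under pics/ and viewed, at most 10 in all, crops included, and the job is handed in when it is done.

Besides the shell and the picture viewer there is one more tool, called after "Request:" by a JSON object that holds its "op" and its "data", one argument or row to a line. jog_arm: Moves the arm, as the interface text tells. Its arguments: {"type":"object","properties":{"moves":{"type":"array"}},"required":["moves"]}

```bash
mkdir -p pics; cat > h.py <<'E'
from plant import *
import numpy as np, cv2
def world(f,mask):
    v,u=np.nonzero(mask&(f["depth"]>0)); d=f["depth"][v,u]
    K=np.array([[f["fx"],0,f["cx"]],[0,f["fy"],f["cy"]],[0,0,1]])
    xd=np.c_[(u-f["cx"])/f["fx"],(v-f["cy"])/f["fy"]]
    x=xd.copy()
    for _ in range(20): x=xd/(1+f["k1"]*(x**2).sum(1,keepdims=True))
    return (np.c_[x*d[:,None],d]-f["t"])@f["R"]
def pix(f,X):
    c=np.atleast_2d(X)@np.array(f["R"]).T+f["t"]; s=c[:,:2]/c[:,2:]
    s=s*(1+f["k1"]*(s**2).sum(1,keepdims=True))
    return s*[f["fx"],f["fy"]]+[f["cx"],f["cy"]]
NAMES=["slab","straightedge","camera_head","monopod","button_face","pigment_bottle","mixing_cup","hardener_jar"]
E
python3 - <<'E'
from h import *
fs={n:grab_frame(n) for n in("scene","side","wrist")}
for n,f in fs.items():
    cv2.imwrite(f"pics/{n}1.png",f["color"])
    for o in NAMES:
        for r in regions_of(o,f):
            if r["p"]<.25: continue
            P=world(f,r["pixels"])
            if len(P)==0: continue
            top=P[P[:,2]>np.percentile(P[:,2],95)-.004]
            print(n,o,round(r["p"],2),np.round(r["rect"]),"med",np.round(np.median(P,0),3),"top",np.round(top.mean(0),3),len(P))
E
```

```text
scene slab 0.74 [284. 246.  80.  46.] med [0.615 0.017 0.032] top [0.6   0.017 0.033] 2335
scene straightedge 0.89 [173. 227.  75.  53.] med [ 0.476 -0.31   0.008] top [ 0.47  -0.325  0.026] 1297
scene straightedge 0.49 [342. 277.  29.  37.] med [0.768 0.157 0.05 ] top [0.763 0.156 0.075] 808
scene camera_head 0.93 [382. 188.  45.  24.] med [0.545 0.299 0.167] top [0.539 0.355 0.187] 670
scene camera_head 0.92 [374. 133.  56.  32.] med [0.332 0.334 0.224] top [0.328 0.404 0.259] 1158
scene monopod 0.82 [380. 208.  50.  72.] med [0.547 0.342 0.085] top [0.536 0.318 0.182] 1844
scene button_face 0.68 [392. 134.  10.  12.] med [0.349 0.403 0.23 ] top [0.344 0.404 0.244] 115
scene button_face 0.53 [397. 190.   7.  12.] med [0.556 0.354 0.165] top [0.554 0.354 0.175] 65
scene pigment_bottle 0.84 [262. 287.  14.  26.] med [ 0.778 -0.048  0.05 ] top [ 0.77  -0.046  0.084] 333
scene mixing_cup 0.92 [342. 278.  30.  36.] med [0.77  0.157 0.051] top [0.764 0.158 0.075] 803
scene mixing_cup 0.73 [172. 226.  75.  50.] med [ 0.479 -0.313  0.008] top [ 0.471 -0.326  0.026] 1312
scene hardener_jar 
[... 855 characters left out ...]
7
side mixing_cup 0.8 [299. 182.  18.  28.] med [0.756 0.148 0.052] top [0.767 0.153 0.075] 405
side mixing_cup 0.72 [368. 237.  20.  30.] med [ 0.734 -0.182  0.051] top [ 0.747 -0.175  0.077] 563
side hardener_jar 0.94 [368. 236.  17.  30.] med [ 0.734 -0.183  0.054] top [ 0.747 -0.175  0.077] 510
wrist slab 0.74 [251. 160. 137. 184.] med [0.594 0.031 0.031] top [0.594 0.028 0.031] 16871
wrist pigment_bottle 0.97 [402. 225.  51.  43.] med [ 0.757 -0.039  0.056] top [ 0.764 -0.045  0.084] 1460
wrist mixing_cup 0.85 [424.  33.  92.  62.] med [0.774 0.161 0.039] top [0.761 0.148 0.074] 4922
wrist hardener_jar 0.82 [368. 318.  40.  64.] med [ 0.728 -0.158  0.05 ] top [ 0.731 -0.165  0.075] 1403
```

```bash
python3 -c "
import cv2
a=cv2.imread('pics/scene1.png');b=cv2.imread('pics/side1.png')
cv2.imwrite('pics/m1.png',cv2.resize(a,(800,600)));cv2.imwrite('pics/m2.png',cv2.resize(b,(800,600)))"
```

```text
(no output)
```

View pics/scene1.png

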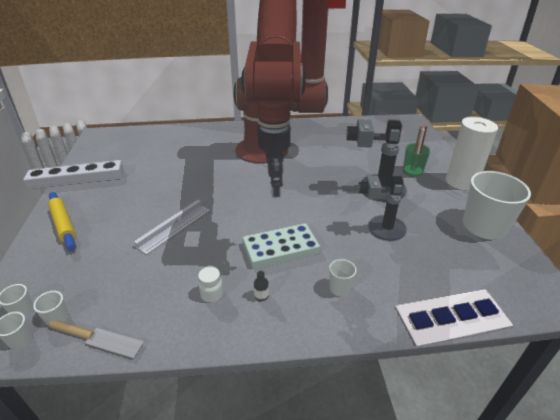

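View pics/side1.png

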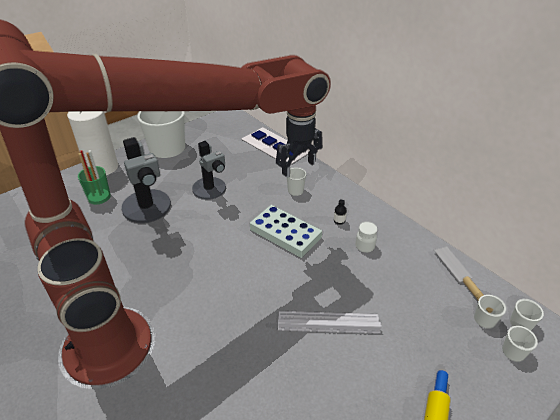

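The scene shows the slab at (284,246), the straightedge at (173,227), the bottle at (262,287), the cup at (342,277) and the jar at (209,284). There are two candidates for the monopod: the small one has its block at (397,188) and the large one at (393,133). The description asks for the smaller, so I choose (397,188), world about (0.535, 0.355). The only other straightedge-like thing is the scraper at (100,338), which is not it. Next I check the choice in a crop and fit the poses.

```bash
cat >> h.py <<'E'
def rectfit(P):
    (cx,cy),(w,h),a=cv2.minAreaRect(((P[:,:2])*1000).astype(np.float32)); return np.round([cx,cy,w,h,a],1)
def allpts(f,lo,hi,box):
    P=world(f,np.ones(f["depth"].shape,bool)); x0,x1,y0,y1=box
    return P[(P[:,2]>lo)&(P[:,2]<hi)&(P[:,0]>x0)&(P[:,0]<x1)&(P[:,1]>y0)&(P[:,1]<y1)]
def pca(P):
    P=P[:,:2];m=P.mean(0);w,v=np.linalg.eigh(np.cov((P-m).T));return np.round(m,4),np.round(np.degrees(np.arctan2(*v[::-1,1])),1)
E
python3 - <<'E'
from h import *
fs={n:grab_frame(n) for n in("scene","side","wrist")}
for n,f in fs.items():
    S=allpts(f,.026,.042,(.5,.7,-.15,.17)); 
    if len(S): print(n,"slab",rectfit(S),pca(S),np.median(S[:,2]),len(S))
    E=allpts(f,.017,.035,(.3,.6,-.48,-.17)); 
    if len(E)>10: print(n,"ridge",rectfit(E),pca(E),len(E))
    E=allpts(f,.003,.035,(.3,.6,-.48,-.17)); 
    if len(E)>10: print(n,"se",rectfit(E),pca(E),len(E))
    B=allpts(f,.178,.195,(.5,.575,.33,.42)); 
    if len(B)>10: print(n,"block",rectfit(B),pca(B),np.median(B[:,2]),len(B))
    B=allpts(f,.135,.186,(.5,.575,.24,.325)); 
    if len(B)>10: print(n,"cam",rectfit(B),pca(B),len(B))
    B=allpts(f,.007,.013,(.44,.64,.25,.45)); 
    if len(B)>10: print(n,"disc",rectfit(B),len(B))
f=fs["scene"];c=f["color"][150:250,340:440];g=fs["side"]["color"][120:220,160:260]
cv2.imwrite("pics/crop1.png",np.hstack([cv2.resize(x,(400,400),interpolation=cv2.INTER_CUBIC) for x in(c,g)]))
print(f["R"],f["t"],fs["wrist"]["R"],fs["wrist"]["t"], state()["tool_rot"],state()["gripper_width"])
E
```

```text
scene slab [597.9  19.1 115.7 199.7  12.8] (array([0.6022, 0.0171]), np.float64(102.8)) 0.03255951441255707 1878
scene ridge [ 458.  -314.7   19.6  259.7   46.9] (array([ 0.4688, -0.3227]), np.float64(137.7)) 377
scene se [ 449.9 -325.   308.5  299.7   89.9] (array([ 0.4836, -0.3268]), np.float64(132.3)) 1934
scene block [537.8 356.8  30.   31.9  87.4] (array([0.5396, 0.3556]), np.float64(-137.9)) 0.18691229487007852 92
scene cam [533.  285.1  76.7  60.7  78.6] (array([0.5419, 0.2805]), np.float64(55.4)) 446
scene disc [539.1 355.4 115.4 110.9  65.1] 513
side slab [595.9  20.2 114.4 204.6  12.2] (array([0.5935, 0.0143]), np.float64(102.4)) 0.03346297951381192 1705
side ridge [ 459.  -313.5   19.   260.    47.9] (array([ 0.4594, -0.3163]), np.float64(137.9)) 652
side se [ 450.  -325.   309.9  300.    90. ] (array([ 0.4495, -0.3229]), np.float64(141.3)) 4050
side block [535.1 357.7  32.7  26.8  85.9] (array([0.5335, 0.3554]), np.float64(91.8)) 0.18742850557373342 71
side cam [531.  279.6  62.6  64.4  87.5] (array([0.5263, 0.2769]), np.float64(94.8)) 336
side disc [542.1 340.1 153.9 187.2  77.4] 316
wrist slab [594.6  20.1 110.7 199.9  13. ] (array([0.5939, 0.0277]), np.float64(103.0)) 0.03141155666660104 16757
[[ 9.65259448e-02  9.95330210e-01  7.17397983e-04]
 [ 6.03877288e-01 -5.79903221e-02 -7.94964996e-01]
 [-7.91211074e-01  7.71679676e-02 -6.06654878e-01]] [-0.0721091  -0.23824119  1.63765142] [[ 9.99998939e-01  7.97780532e-04  1.21902843e-03]
 [ 4.41325377e-04 -9.63308265e-01  2.68397079e-01]
 [ 1.38842213e-03 -2.68396256e-01 -9.63307595e-01]] [-0.62432234 -0.0346227   0.37708993] [-1.02006058e-05  7.07095219e-01  7.07118343e-01 -1.86982033e-05] 1.00401488099742
```

View pics/crop1.png

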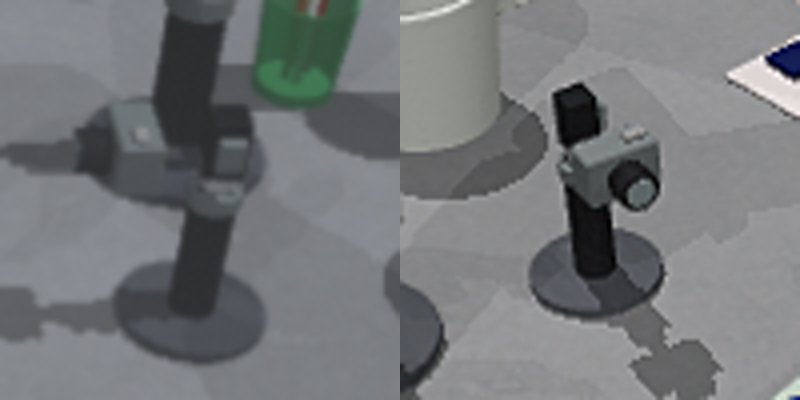

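The crop confirms the smaller monopod: its grey button pad, at (230,150) in the crop, faces world +x and its camera faces -y. Next I move over the straightedge.

Request:
{"op": "jog_arm", "data": {
  "moves": [
    [[8.5, 0, 0, 0, 0, 0, -0.119], [8.5, 0, 0, 0, 0, 0, -0.119], [8.5, 0, 0, 0, 0, 0, -0.119], [8.5, 0, 0, 0, 0, 0, -0.119], [8.5, 0, 0, 0, 0, 0, -0.119], [8.5, 0, 0, 0, 0, 0, -0.119], [8.5, 0, 0, 0, 0, 0, -0.119], [8.5, -0.735, -2.87, 0, 0, 0, 0], [8.5, -0.735, -2.87, 0, 0, 0, 0], [8.5, -0.735, -2.87, 0, 0, 0, 0], [8.5, -0.735, -2.87, 0, 0, 0, 0], [8.5, -0.735, -2.87, 0, 0, 0, 0], [8.5, -0.735, -2.87, 0, 0, 0, 0], [8.5, -0.735, -2.87, 0, 0, 0, 0], [8.5, -0.735, -2.87, 0, 0, 0, 0], [8.5, -0.735, -2.87, 0, 0, 0, 0], [8.5, -0.735, -2.87, 0, 0, 0, 0], [8.5, -0.735, -2.87, 0, 0, 0, 0], [8.5, -0.735, -2.87, 0, 0, 0, 0], [8.5, 0, 0, 0, 0, 0, 0]]
  ]
}}

```text
time: 3.17
tool_pos: [0.4565, -0.3179, 0.2315]
tool_rot: [-0.0, 0.363, 0.932, -0.001]
contact_force: [-0.2, 0.4, -0.2]
gripper_width: 0.995
grasp_force: 0.0
```

```bash
cat >> h.py <<'E'
def tcp():
    from scipy.spatial.transform import Rotation as R
    s=state(); q=s["tool_rot"]; M=R.from_quat([q[1],q[2],q[3],q[0]]).as_matrix()
    return np.array(s["tool_pos"]),M,np.degrees(np.arctan2(M[1,1],M[0,1]))
def togo(target,psi):
    p,M,a=tcp(); print("tcp",np.round(p,4),"psi",round(a,2),"tilt",np.round(M[:,2],3),"shift cm",np.round(M.T@(np.array(target)-p)*100,3),"turn",round(-np.radians(psi-a),4),"t",round(state()["time"],2))
def frame2(P,o,deg):
    a=np.radians(deg);D=P[:,:2]-o;return D@np.array([[np.cos(a),-np.sin(a)],[np.sin(a),np.cos(a)]])
E
python3 - <<'E'
from h import *
f=grab_frame("wrist");cv2.imwrite("pics/w2.png",f["color"])
box=(.3,.62,-.46,-.17)
E=allpts(f,.018,.03,box);print("ridge",rectfit(E),pca(E),np.median(E[:,2]),len(E))
E=allpts(f,.0035,.012,box);print("plate",rectfit(E),pca(E),len(E))
togo((.4585,-.314,.1),47.7)
E
```

```text
ridge [ 455.4 -313.8   13.4  259.3   47.9] (array([ 0.4468, -0.3057]), np.float64(137.9)) 0.024236939309241923 2576
plate [ 467.5 -301.3   56.   260.    47.9] (array([ 0.4632, -0.2895]), np.float64(138.0)) 6014
tcp [ 0.4575 -0.316   0.2314] psi 47.51 tilt [-0. -0. -1.] shift cm [ 0.066  0.221 13.137] turn -0.0034 t 3.22
```

View pics/w2.png

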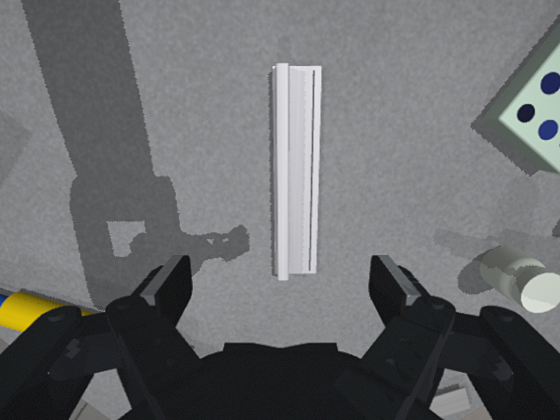

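The wrist picture shows the ridge at about (282,170), with the plate reaching right to its thin edge at about (320,170). So the working edge lies towards tool +y (yaw 47.9°). Descend and grip.

Request:
{"op": "jog_arm", "data": {
  "moves": [
    [[4.0, 0.3, 0.02, 2.5, 0, 0, -0.0068], [4.0, 0, 0, 2.8, 0, 0, 0], [4.0, 0, 0, 2.8, 0, 0, 0], [4.0, 0, 0, 2.8, 0, 0, 0], [4.0, 0, 0, 2.8, 0, 0, 0], [4.0, 0, 0, 2.5, 0, 0, 0], [4.0, 0, 0, 2.0, 0, 0, 0], [4.0, 0, 0, 1.0, 0, 0, 0], [4.0, 0, 0, 1.0, 0, 0, 0], [4.0, 0, 0, 0.5, 0, 0, 0], [4.0, 0, 0, 0, 0, 0, 0], [4.0, 0, 0, 0, 0, 0, 0]]
  ]
}}

```text
time: 4.22
tool_pos: [0.4572, -0.3124, 0.0252]
tool_rot: [0.001, 0.357, 0.934, -0.0]
contact_force: [-0.2, -0.0, 0.4]
gripper_width: 0.466
grasp_force: 0.0
```

```bash
python3 - <<'E'
from h import *
togo((.4554,-.3138,.009),47.9)
E
```

```text
tcp [ 0.4572 -0.3124  0.0252] psi 48.13 tilt [ 0.001 -0.001 -1.   ] shift cm [ 0.041 -0.226  1.625] turn 0.004 t 4.22
```

Request:
{"op": "jog_arm", "data": {
  "moves": [
    [[4.0, 0.04, -0.22, 0.8, 0, 0, 0], [4.0, 0, 0, 0.75, 0, 0, 0], [4.0, 0, 0, 0, 0, 0, 0], [1.0, 0, 0, 0, 0, 0, 0], [0.0, 0, 0, 0, 0, 0, 0], [0.0, 0, 0, 0, 0, 0, 0], [0.0, 0, 0, 0, 0, 0, 0], [0.0, 0, 0, 0, 0, 0, 0], [0.0, 0, 0, 0, 0, 0, 0]]
  ]
}}

```text
time: 4.97
tool_pos: [0.4549, -0.3135, 0.0091]
tool_rot: [0.0, 0.357, 0.934, -0.0]
contact_force: [-0.6, -0.1, 0.7]
gripper_width: 0.142
grasp_force: 61.6
```

```bash
python3 - <<'E'
from h import *
togo((.4554,-.3138,.009),47.9);s=state();print(s["gripper_width"],s["grasp_force"],s["contact_force"])
# where does ridge end up vs. slab: target
a=np.radians(13);c=np.array([.5946,.0201]);print("target origin",c-(.055+.045+.001)*np.array([np.cos(a),np.sin(a)]))
E
```

```text
tcp [ 0.4549 -0.3135  0.0091] psi 48.12 tilt [ 0. -0. -1.] shift cm [-0.054  0.014  0.007] turn 0.0038 t 4.97
0.14192945952266767 61.643192768096924 [-0.57132988 -0.07277652  0.66607135]
target origin [ 0.49618862 -0.00262006]
```

Request:
{"op": "jog_arm", "data": {
  "moves": [
    [[0, 0, 0, -1.5, 0, 0, 0], [0, 0, 0, -2.5, 0, 0, 0], [0, 0, 0, -2.5, 0, 0, 0], [0, 0, 0, -1.5, 0, 0, 0], [0, 0, 0, 0, 0, 0, 0.1226], [0, 0, 0, 0, 0, 0, 0.1226], [0, 0, 0, 0, 0, 0, 0.1226], [0, 0, 0, 0, 0, 0, 0.1226], [0, 0, 0, 0, 0, 0, 0.1226], [0, 1.5, 0.4, 0, 0, 0, 0], [0, 3.0, 0.85, 0, 0, 0, 0], [0, 3.0, 0.85, 0, 0, 0, 0], [0, 3.0, 0.85, 0, 0, 0, 0], [0, 3.2, 0.85, 0, 0, 0, 0], [0, 3.2, 0.85, 0, 0, 0, 0], [0, 3.2, 0.85, 0, 0, 0, 0], [0, 3.2, 0.85, 0, 0, 0, 0], [0, 3.0, 0.85, 0, 0, 0, 0], [0, 2.0, 0.6, 0, 0, 0, 0], [0, 1.0, 0.3, 0, 0, 0, 0]]
  ]
}}

```text
time: 6.63
tool_pos: [0.4666, -0.0066, 0.0881]
tool_rot: [-0.001, 0.621, 0.784, 0.0]
contact_force: [0.8, 0.8, -3.1]
gripper_width: 0.146
grasp_force: 61.3
```

Request:
{"op": "jog_arm", "data": {
  "moves": [
    [[0, 0, 0, 0, 0, 0, 0], [0, 0, 0, 0, 0, 0, 0], [0, 0, 0, 0, 0, 0, 0], [0, 0, 0, 0, 0, 0, 0]]
  ]
}}

```text
time: 6.97
tool_pos: [0.4678, -0.0106, 0.0888]
tool_rot: [0.0, 0.623, 0.782, -0.0]
contact_force: [-1.0, -0.3, -3.0]
gripper_width: 0.142
grasp_force: 61.3
```

```bash
cat >> h.py <<'E'
def rel():
    f=grab_frame("wrist");p,M,a=tcp()
    S=allpts(f,.027,.037,(.5,.7,-.15,.17))
    print("slab",rectfit(S),len(S))
    L=p[2]-.009
    E=allpts(f,L+.017,L+.03,(.38,.535,-.16,.16)); E=E[frame2(E,p[:2],a)[:,0]<.012]; print("ridge",rectfit(E) if len(E)>20 else len(E),len(E), np.median(E[:,2]) if len(E) else 0)
    E=allpts(f,L+.002,L+.012,(.38,.56,-.16,.16)); print("plate",rectfit(E) if len(E)>20 else 0,len(E))
    return f
E
python3 - <<'E'
from h import *
f=rel();cv2.imwrite("pics/w3.png",f["color"]);togo((.4679,-.0091,.09),13);s=state();print(s["gripper_width"],s["grasp_force"])
E
```

```text
slab [593.8  20.2 111.1 199.7  12.8] 38037
ridge [458.5  25.6  31.7 153.2   6. ] 11462 0.10393191311600378
plate [476.4  25.1  56.2 175.9  13. ] 22566
tcp [ 0.4678 -0.0107  0.0888] psi 12.92 tilt [-0. -0. -1.] shift cm [ 0.148  0.047 -0.123] turn -0.0014 t 7.02
0.14599609243538836 61.27255439758301
```

View pics/w3.png

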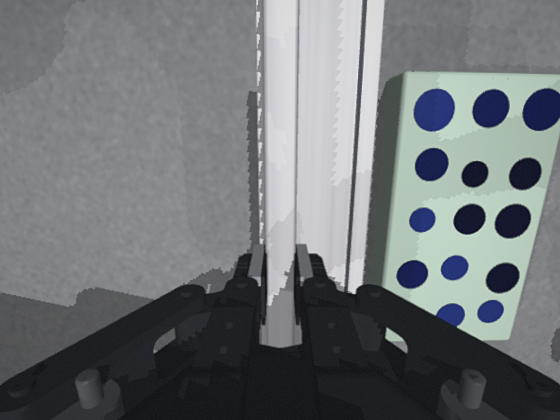

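The wrist picture shows the straightedge held with its thin edge (at about column 375) parallel to the slab's near face (at about column 395). The gap is about 30 mm and the yaw difference is about 0.1°. Lower it, close the gap to about 5 mm and check.

Request:
{"op": "jog_arm", "data": {
  "moves": [
    [[0, 0.15, 0, 1.5, 0, 0, 0], [0, 0, 0, 1.5, 0, 0, 0], [0, 0, 0, 1.5, 0, 0, 0], [0, 0, 0, 1.4, 0, 0, 0], [0, 0, 0, 1.0, 0, 0, 0], [0, 0, 0, 0.6, 0, 0, 0], [0, 0, 0.5, 0.3, 0, 0, 0], [0, 0, 0.7, 0, 0, 0, 0], [0, 0, 0.7, 0, 0, 0, 0], [0, 0, 0.4, 0, 0, 0, 0], [0, 0, 0.2, 0, 0, 0, 0], [0, 0, 0, 0, 0, 0, 0], [0, 0, 0, 0, 0, 0, 0]]
  ]
}}

```text
time: 8.1
tool_pos: [0.4921, -0.0025, 0.0111]
tool_rot: [0.0, 0.622, 0.783, 0.0]
contact_force: [0.5, 0.2, -2.5]
gripper_width: 0.145
grasp_force: 61.3
```

```bash
cat >> h.py <<'E'
def gap(f,deg=12.9):
    p,M,a=tcp()
    P=world(f,np.ones(f["depth"].shape,bool)); P=P[(P[:,2]>.001)&(P[:,2]<.05)]
    c=np.array([.594,.0202]);q=frame2(P,c,deg)
    for y0 in np.arange(-.1,.1,.02):
        m=(q[:,1]>y0)&(q[:,1]<y0+.02)
        s=q[m&(P[:,2]>.027)&(P[:,2]<.037)&(abs(q[:,0])<.07),0]; e=q[m&(P[:,2]>.0025)&(P[:,2]<.012)&(q[:,0]<-.045)&(q[:,0]>-.12),0]
        if len(s)>20 and len(e)>20: print("y",round(y0+.01,2),"slab near",np.round(np.percentile(s,1)*1000,1),"edge",np.round(np.percentile(e,99)*1000,1))
E
python3 - <<'E'
from h import *
f=grab_frame("wrist");gap(f);S=allpts(f,.027,.037,(.53,.7,-.15,.17));print("slab",rectfit(S));s=state();print(s["contact_force"]);togo((.495,0,.009),13)
E
```

```text
y -0.05 slab near 10.6 edge -93.5
y -0.03 slab near -52.8 edge -64.4
y -0.01 slab near -53.6 edge -54.8
y 0.01 slab near -54.9 edge -54.9
y 0.03 slab near -55.0 edge -54.9
y 0.05 slab near -54.9 edge -54.8
y 0.07 slab near -54.8 edge -54.6
y 0.09 slab near -55.0 edge -54.5
slab [570.   29.4  84.8 175.5  27.3]
[-0.38033788  0.03798691 -2.04196272]
tcp [ 0.4918 -0.0025  0.011 ] psi 13.01 tilt [ 0. -0. -1.] shift cm [0.172 0.366 0.195] turn 0.0002 t 8.15
```

Request:
{"op": "jog_arm", "data": {
  "moves": [
    [[0, 0, 0, 0.17, 0, 0, 0], [0, 0, 0.2, 0, 0, 0, 0], [0, 0, 0.2, 0, 0, 0, 0], [0, 0, 0, 0, 0, 0, 0], [0, 0, 0, 0, 0, 0, 0], [0, 0, 0, 0, 0, 0, 0]]
  ]
}}

```text
time: 8.65
tool_pos: [0.4958, -0.0016, 0.0091]
tool_rot: [0.0, 0.623, 0.783, 0.0]
contact_force: [0.3, -0.6, -1.6]
gripper_width: 0.148
grasp_force: 61.4
```

Request:
{"op": "jog_arm", "data": {
  "moves": [
    [[0, 0, 0.1, 0, 0, 0, 0], [0, 0, 0, 0, 0, 0, 0], [0, 0, 0, 0, 0, 0, 0]]
  ]
}}

```text
time: 8.9
tool_pos: [0.4967, -0.0014, 0.0091]
tool_rot: [0.0, 0.623, 0.783, 0.0]
contact_force: [1.4, 0.5, -2.2]
gripper_width: 0.145
grasp_force: 61.3
```

Request:
{"op": "jog_arm", "data": {
  "moves": [
    [[0, 0, 0.1, 0, 0, 0, 0], [0, 0, 0, 0, 0, 0, 0], [0, 0, 0, 0, 0, 0, 0]]
  ]
}}

```text
time: 9.15
tool_pos: [0.4972, -0.0013, 0.0091]
tool_rot: [-0.0, 0.623, 0.783, -0.0]
contact_force: [-3.2, -0.4, 2.2]
gripper_width: 0.145
grasp_force: 61.7
```

Contact felt. One more small push to square it up, then let go narrowly so the fingers clear the slab.

Request:
{"op": "jog_arm", "data": {
  "moves": [
    [[0, 0, 0.07, 0, 0, 0, 0], [0, 0, 0, 0, 0, 0, 0], [0, 0, 0, 0, 0, 0, 0], [2.8, 0, 0, 0, 0, 0, 0], [2.8, 0, 0, 0, 0, 0, 0], [2.8, 0, 0, 0, 0, 0, 0], [2.8, 0, 0, 0, 0, 0, 0], [2.8, 0, 0, 0, 0, 0, 0]]
  ]
}}

```text
time: 9.82
tool_pos: [0.4988, -0.0011, 0.0093]
tool_rot: [0.0, 0.623, 0.783, 0.0]
contact_force: [-0.1, -0.5, 0.4]
gripper_width: 0.328
grasp_force: 0.0
```

Request:
{"op": "jog_arm", "data": {
  "moves": [
    [[2.8, 0, 0, -0.5, 0, 0, 0], [2.8, 0, 0, -1.0, 0, 0, 0], [2.8, 0, 0, -2.0, 0, 0, 0], [2.8, 0, 0, -3.0, 0, 0, 0], [2.8, 0, 0, -4.0, 0, 0, 0], [2.8, 0, 0, -4.0, 0, 0, 0], [2.8, 0, 0, -4.0, 0, 0, 0], [2.8, 0, 0, -3.0, 0, 0, 0], [2.8, 0, 0, 0, 0, 0, 0], [2.8, 0, 0, 0, 0, 0, 0]]
  ]
}}

```text
time: 10.65
tool_pos: [0.4999, -0.0012, 0.2281]
tool_rot: [0.003, 0.623, 0.783, 0.002]
contact_force: [-0.7, -0.0, 0.1]
gripper_width: 0.328
grasp_force: 0.0
```

```bash
python3 - <<'E'
from h import *
f=grab_frame("wrist");cv2.imwrite("pics/w4.png",f["color"])
S=allpts(f,.0275,.037,(.5,.7,-.15,.17));r=rectfit(S);print("slab",r,len(S))
P=allpts(f,.0,.05,(.38,.7,-.2,.2));q=frame2(P,r[:2]/1000,r[4])
R=(P[:,2]>.018)&(P[:,2]<.029)&(q[:,0]<-.085)&(q[:,0]>-.13);print("ridge in slab frame",rectfit(q[R]),R.sum())
G=(P[:,2]>.0035)&(P[:,2]<.009)&(q[:,0]<-.06)&(q[:,0]>-.13);print("plate",rectfit(q[G]),G.sum())
togo((.5376,.3568,.22),0)
E
```

```text
slab [593.8  20.  110.6 199.2  12.7] 15679
ridge in slab frame [-98.9  -0.3  13.9 258.3   0.3] 2621
plate [-85.   -0.5  50.  259.2   0. ] 5142
tcp [ 0.4986 -0.0011  0.2254] psi 13.0 tilt [ 0.002 -0.    -1.   ] shift cm [33.992 11.851  0.534] turn 0.2269 t 10.7
```

View pics/w4.png

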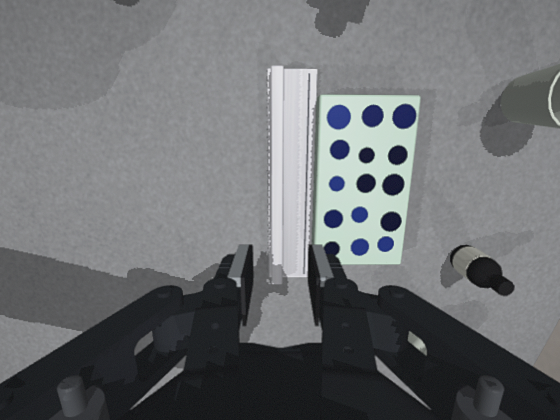

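The straightedge lies flush along the slab's near side (its edge at about column 317, slab face next to it), about centred and released. Next, the monopod.

Request:
{"op": "jog_arm", "data": {
  "moves": [
    [[2.8, 0, 0, -2.2, 0, 0, 0], [4, 0, 0, -2.2, 0, 0, 0], [6.5, 1.5, 0.55, 0, 0, 0, 0], [6.5, 2.85, 1.05, 0, 0, 0, 0], [6.5, 2.85, 1.05, 0, 0, 0, 0], [6.5, 2.85, 1.05, 0, 0, 0, 0], [6.5, 2.85, 1.05, 0, 0, 0, 0], [6.5, 2.85, 1.05, 0, 0, 0, 0], [6.5, 2.85, 1.05, 0, 0, 0, 0], [6.5, 2.85, 1.05, 0, 0, 0, 0], [6.5, 2.85, 1.05, 0, 0, 0, 0], [6.5, 2.85, 1.05, 0, 0, 0, 0], [6.5, 1.3, 0.5, 0, 0, 0, 0], [6.5, 0, 0, 0, 0, 0, 0.1135], [6.5, 0, 0, 0, 0, 0, 0.1135], [6.5, 0, 0, 0, 0, 0, 0], [6.5, 0, 0, 0, 0, 0, 0], [6.5, 0, 0, 0, 0, 0, 0], [6.5, 0, 0, 0, 0, 0, 0]]
  ]
}}

```text
time: 12.28
tool_pos: [0.5365, 0.2992, 0.2676]
tool_rot: [-0.0, 0.707, 0.707, -0.0]
contact_force: [-1.0, 0.1, -0.1]
gripper_width: 0.761
grasp_force: 0.0
```

```bash
python3 - <<'E'
from h import *
f=grab_frame("wrist");cv2.imwrite("pics/w5.png",f["color"])
B=allpts(f,.181,.195,(.5,.575,.325,.42));print("block top",rectfit(B),len(B),np.median(B[:,2]))
B=allpts(f,.17,.181,(.48,.6,.24,.325));print("cam top",rectfit(B),pca(B),len(B))
for r in regions_of("button_face",f): P=world(f,r["pixels"]);print("btn",r["p"],r["rect"],np.round(np.median(P,0),4))
B=allpts(f,.145,.181,(.545,.58,.335,.38));print("btn pts",rectfit(B) if len(B)>5 else 0,len(B))
togo((.537,.356,.15),0)
E
```

```text
block top [534.3 358.6  29.5  28.   84.1] 1549 0.18610829607669718
cam top [526.3 281.9  57.8  64.1  84.1] (array([0.5273, 0.2943]), np.float64(174.4)) 3166
btn 0.65 [301.9, 138.2, 14.4, 28.9] [0.5523 0.3573 0.1742]
btn pts [552.5 357.1  20.    7.5  84.2] 241
tcp [0.5366 0.2994 0.268 ] psi 0.02 tilt [-0. -0. -1.] shift cm [ 5.66   0.039 11.801] turn 0.0003 t 12.38
```

View pics/w5.png

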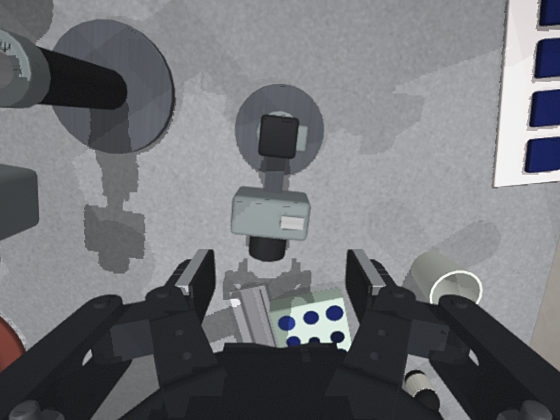

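The wrist view shows the small monopod's block at (279,137), its button pad at (302,138) on the right (+x), and its camera below at (270,213). Yaw is about -5.9°.

Request:
{"op": "jog_arm", "data": {
  "moves": [
    [[7.5, 1.9, -0.05, 0, 0, 0, 0], [7.5, 2.0, -0.05, 0, 0, 0, 0], [7.5, 2.0, -0.04, 0, 0, 0, 0.103], [7.5, 0, 0, 0, 0, 0, 0], [7.5, 0, 0, 0, 0, 0, 0], [7.5, 0, 0, 2.0, 0, 0, 0], [7.5, 0, 0, 2.0, 0, 0, 0], [7.5, 0, 0, 2.0, 0, 0, 0], [7.5, 0, 0, 2.0, 0, 0, 0], [7.5, 0, 0, 1.5, 0, 0, 0], [7.5, 0, 0, 1.5, 0, 0, 0], [7.5, 0, 0, 1.0, 0, 0, 0], [7.5, 0, 0, 0, 0, 0, 0], [7.5, 0, 0, 0, 0, 0, 0], [7.5, 0, 0, 0, 0, 0, 0]]
  ]
}}

```text
time: 13.63
tool_pos: [0.536, 0.3591, 0.1495]
tool_rot: [0.0, 0.743, 0.67, 0.001]
contact_force: [-0.4, 0.7, -0.6]
gripper_width: 0.878
grasp_force: 0.0
```

```bash
python3 - <<'E'
from h import *
togo((.5353,.3585,.142),-5.9)
f=grab_frame("side");
S=allpts(f,.178,.196,(.49,.58,.31,.41));print("side block",rectfit(S),len(S))
E

```

```text
tcp [0.536  0.3591 0.1495] psi -5.91 tilt [ 0.002  0.001 -1.   ] shift cm [-0.065 -0.069  0.745] turn -0.0001 t 13.63
side block [537.6 345.   86.3  65.5  10. ] 107
```

Final trim and pinch.

Request:
{"op": "jog_arm", "data": {
  "moves": [
    [[7.5, -0.06, -0.07, 0.7, 0, 0, 0], [7.5, 0, 0, 0, 0, 0, 0], [5, 0, 0, 0, 0, 0, 0], [3, 0, 0, 0, 0, 0, 0], [0, 0, 0, 0, 0, 0, 0], [0, 0, 0, 0, 0, 0, 0], [0, 0, 0, 0, 0, 0, 0], [0, 0, 0, 0, 0, 0, 0], [0, 0, 0, 0, 0, 0, 0], [0, 0, 0, 0, 0, 0, 0], [0, 0, 0, 0, 0, 0, 0], [0, 0, 0, 0, 0, 0, 0]]
  ]
}}

```text
time: 14.68
tool_pos: [0.5357, 0.3583, 0.1426]
tool_rot: [0.001, 0.743, 0.67, 0.001]
contact_force: [1.1, -2.6, 5.6]
gripper_width: 0.336
grasp_force: 62.1
```

```bash
python3 - <<'E'
from h import *
togo((.5353,.3585,.142),-5.9);s=state();print(s["contact_force"],s["ft_torque"],s["gripper_width"]*85.4,s["grasp_force"])
E
```

```text
tcp [0.5357 0.3583 0.1426] psi -5.92 tilt [ 0.003  0.    -1.   ] shift cm [ 0.02  -0.043  0.064] turn -0.0004 t 14.68
[ 1.14426626 -2.613127    5.60743774] [-0.35066087 -0.61925939 -0.03845607] 28.711658649547577 62.11369872093201
```

Width reads about 30 mm after the same bias as on the ridge, so the button is fully in. Now pull up.

Request:
{"op": "jog_arm", "data": {
  "moves": [
    [[0, 0, 0, -0.2, 0, 0, 0], [0, 0, 0, -0.5, 0, 0, 0], [0, 0, 0, -0.7, 0, 0, 0], [0, 0, 0, -0.8, 0, 0, 0], [0, 0, 0, -0.8, 0, 0, 0], [0, 0, 0, -0.8, 0, 0, 0], [0, 0, 0, -0.8, 0, 0, 0], [0, 0, 0, -0.8, 0, 0, 0], [0, 0, 0, -0.8, 0, 0, 0], [0, 0, 0, -0.8, 0, 0, 0], [0, 0, 0, -0.6, 0, 0, 0], [0, 0, 0, -0.4, 0, 0, 0], [0, 0, 0, -0.2, 0, 0, 0], [0, 0, 0, 0, 0, 0, 0], [0, 0, 0, 0, 0, 0, 0], [0, 0, 0, 0, 0, 0, 0]]
  ]
}}

```text
time: 16.02
tool_pos: [0.5356, 0.3582, 0.2212]
tool_rot: [0.001, 0.743, 0.67, 0.001]
contact_force: [7.4, 1.6, -4.6]
gripper_width: 0.337
grasp_force: 61.3
```

```bash
python3 - <<'E'
from h import *
togo((.5357,.3583,.2326),-5.9);s=state();print(s["contact_force"],s["gripper_width"]*85.4,s["grasp_force"])
for n in("side","scene"):
    f=grab_frame(n)
    for r in regions_of("camera_head",f):
        P=world(f,r["pixels"])
        if len(P): print(n,round(r["p"],2),np.round(np.median(P,0),3),np.percentile(P[:,2],95))
E
```

```text
tcp [0.5356 0.3582 0.2212] psi -5.94 tilt [ 0.003  0.    -1.   ] shift cm [ 0.008  0.008 -1.139] turn -0.0006 t 16.02
[ 7.41835909  1.55937901 -4.64206332] 28.741213215605356 61.28613352775574
side 0.82 [0.308 0.307 0.236] 0.2598912234870779
side 0.74 [ 0.51  -0.011  0.009] 0.028035905867966626
side 0.57 [0.527 0.29  0.246] 0.2656151296318259
scene 0.91 [0.332 0.322 0.225] 0.2518749367628773
scene 0.86 [0.542 0.298 0.234] 0.2595328971096163
```

Request:
{"op": "jog_arm", "data": {
  "moves": [
    [[0, 0, 0, -0.3, 0, 0, 0], [0, 0, 0, -0.3, 0, 0, 0], [0, 0, 0, -0.25, 0, 0, 0], [0, 0, 0, -0.15, 0, 0, 0], [0, 0, 0, 0, 0, 0, 0], [0, 0, 0, 0, 0, 0, 0], [0, 0, 0, 0, 0, 0, 0]]
  ]
}}

```text
time: 16.8
tool_pos: [0.5357, 0.3582, 0.231]
tool_rot: [0.001, 0.743, 0.67, 0.001]
contact_force: [8.3, 1.5, -6.2]
gripper_width: 0.338
grasp_force: 61.2
```

Request:
{"op": "jog_arm", "data": {
  "moves": [
    [[0, 0, 0, -0.12, 0, 0, 0], [0, 0, 0, 0, 0, 0, 0], [0, 0, 0, 0, 0, 0, 0], [0, 0, 0, 0, 0, 0, 0]]
  ]
}}

```text
time: 17.13
tool_pos: [0.5356, 0.3582, 0.232]
tool_rot: [0.001, 0.743, 0.67, 0.001]
contact_force: [7.7, 1.9, -5.9]
gripper_width: 0.34
grasp_force: 61.2
```

Request:
{"op": "jog_arm", "data": {
  "moves": [
    [[0, 0, 0, -0.1, 0, 0, 0], [0, 0, 0, 0, 0, 0, 0], [0, 0, 0, 0, 0, 0, 0], [0, 0, 0, 0, 0, 0, 0]]
  ]
}}

```text
time: 17.47
tool_pos: [0.5356, 0.3582, 0.2327]
tool_rot: [0.001, 0.743, 0.67, 0.001]
contact_force: [8.7, 2.7, -7.1]
gripper_width: 0.34
grasp_force: 61.6
```

Request:
{"op": "jog_arm", "data": {
  "moves": [
    [[0, 0, 0, -0.12, 0, 0, 0], [0, 0, 0, 0, 0, 0, 0], [0, 0, 0, 0, 0, 0, 0], [0, 0, 0, 0, 0, 0, 0]]
  ]
}}

```text
time: 17.8
tool_pos: [0.5356, 0.3582, 0.2327]
tool_rot: [0.001, 0.743, 0.67, 0.001]
contact_force: [9.6, 3.4, -10.4]
gripper_width: 0.34
grasp_force: 61.1
```

```bash
python3 - <<'E'
from h import *
for n in("side","scene"):
    f=grab_frame(n)
    for r in regions_of("camera_head",f):
        P=world(f,r["pixels"])
        if len(P): print(n,round(r["p"],2),np.round(np.median(P,0),3),np.percentile(P[:,2],95))
    S=allpts(f,.0275,.037,(.54,.7,-.15,.17));print("slab",rectfit(S))
    E=allpts(f,.018,.029,(.4,.535,-.16,.16));q=frame2(E,np.array([.594,.0202]),12.8);print("ridge in slab",rectfit(q[q[:,0]<-.08]))
E
```

```text
side 0.92 [0.308 0.308 0.236] 0.25946111305495745
side 0.66 [0.528 0.291 0.257] 0.2773698173396795
slab [596.2  20.5 113.9 203.9  12.7]
ridge in slab [-98.1  -1.9 260.8  19.5  89.6]
scene 0.72 [0.542 0.3   0.245] 0.27079877449620837
scene 0.61 [0.332 0.323 0.227] 0.2552744049892256
slab [597.8  19.3 112.4 200.4  11.6]
ridge in slab [-96.9  -2.  259.4  21.2  89.7]
```

The rise stopped at 90 mm with the force climbing, so the mast is on its second stop. The straightedge and slab have not moved. Handing in.

```bash
python3 -c "
from plant import *
print(job_done())"
```

```text
the job is handed in; nothing more can be done
None
```

The job is handed in, and the verdict was not shown: the straightedge measured flush and centred along the slab's near side and was let go, the mast was pulled 90 mm up to its second stop and held there with about 61 N grip, and the arm went nowhere near the bottle, cup and jar (not re-measured).

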